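# Show a glaze test tile to the colour reader

### The job

Take the blue test tile out of the wooden rack, turn it back to front and lower it through the slot in the roof of the white colour reader, with its glazed face towards the lens (the side with the red bar and black camera head). Do not force it; finish while still holding it there, hanging upright and still in the gripper with its dark round spot level with the lens. Leave the other tiles and the things on the bench as they are.

Things in the scene. Friction and masses are not known exactly. Their poses are not given: they have to be found in the camera images.
- tile_blue: blue test tile, upright ceramic slab 10 (x) x 50 (y) x 140 mm (z), about 140 g. Origin: centre of lower end, z up. +x face glazed blue with a darker spot 24 mm across; -x face bare white; top end white with its +x half blue. Stands loose in any one of the rack sockets, lower end 10 mm above the bench. Grip the top 40 mm across the 10 mm thickness; the rest passes the slot.
- tile_green: green test tile, upright ceramic slab 10 (x) x 50 (y) x 140 mm (z), about 140 g. Origin: centre of lower end, z up. +x face glazed green with a darker spot 24 mm across; -x face bare white; top end white with its +x half green. A bystander standing in another socket.
- tile_brown: brown test tile, upright ceramic slab 10 (x) x 50 (y) x 140 mm (z), about 140 g. Origin: centre of lower end, z up. +x face glazed brown with a darker spot 24 mm across; -x face bare white; top end white with its +x half brown. A bystander standing in another socket.
- rack: fixed light-wood rack 200 (x) x 85 (y) x 32 mm (z). Origin: centre of its underside, on the bench. Three sockets on its centre line at x = -70, 0 and +70 mm, each 13 (x) x 53 mm (y), 22 mm deep; the tiles stand in them with their glazed faces towards the rack's +x.
- reader: fixed white hollow box 150 (x) x 130 (y) x 120 mm (z). Origin: centre of underside, on the bench. Lens in its -x wall, axis 80 mm above the bench, looking along +x: the glaze must face the reader's -x. Outside that wall a black camera head 52 mm across; red bar on the roof along that side. +x wall clear. Roof 12 mm thick; lens nose ends 43 mm from the slot centre, else empty; floor at 10 mm.
- slot (a point): centre of the slot's mouth on top of the reader's roof, 120 mm above the bench. Axes as the reader's. The slot is 12 mm (x) by 52 mm (y), so 2 mm more than the tile in each direction, with a lead-in of 3 mm at the mouth, straight through the roof; a flat black rim surrounds it.
- tile_blue_spot (a point): centre of the dark round spot on the blue tile's glazed face: 5 mm along +x and 35 mm above the tile's origin. To be 80 mm above the bench at the end (tile lower end 45 mm above the bench, 75 mm below the roof top).
- mug: brown mug, 80 mm across, 95 mm tall, bystander at the back of the bench. Origin: centre of its underside.
- bowl: blue bowl, 140 mm across, 55 mm tall, bystander at the back. Origin: centre of its underside.
- glaze_jar: glaze jar, 72 mm across, 100 mm tall, bystander on the left. Origin: centre of its underside.
- brush: brush with orange handle lying on the left, bystander.
- vase: red and buff vase, 200 mm tall, on the banding wheel on the right, bystander. Origin: centre of its underside.
Mind the look-alikes: they are no part of the job. Leave any purple or yellow look-alike of the reader alone.

How it is judged:
On the way:
1. the blue tile is lifted clear of the rack in the gripper (z of tile_blue in the frame of rack above 0.04 m and contact force between the fingers and tile_blue above 1 N), for 0.2 s.
At the end, for the whole second after the job is handed in: Blue tile held by the fingers in the slot: tilt < 0.12 rad, square within 0.15 rad, lower end within 6 mm of the slot centre in plan, glaze towards the lens, spot level with it within 8 mm, still, under 8 N on the reader; green and brown tiles stand in their sockets (height (world z) of tile_blue_spot between 0.072 and 0.088 m and x of tile_blue_spot in the frame of slot below -0.002 m and horizontal distance between tile_blue and slot below 0.006 m and angle between tile_blue's own z axis and vertical below 0.12 rad and angle between the x axis of tile_blue and the x axis of reader, either way round below 0.15 rad and contact force between the fingers and tile_blue above 2 N and contact force between tile_blue and reader below 8 N and linear speed of tile_blue below 0.02 m/s and distance of each of tile_green, tile_brown from where it was at the start of the episode below 0.02 m and angle between each of tile_green, tile_brown's own z axis and vertical below 0.15 rad); the arm keeps its last pose, push and grip.
It fails at once if the blue tile is forced against the reader with more than 40 N (contact force between tile_blue and reader above 40 N).
It fails at once if another tile is pulled out, knocked or tipped (distance of any of tile_green, tile_brown from where it was at the start of the episode above 0.03 m).
It fails at once if a thing on the bench is pushed away or knocked over (distance of any of mug, bowl, glaze_jar, brush, vase from where it was at the start of the episode above 0.04 m or angle between any of mug, bowl, glaze_jar, vase's own z axis and vertical above 0.5 rad).
It also fails if it takes over 51 s, if anything falls off the work surface, if the arm or the gripper's body presses on something with over 40 N, if the wrist force passes 120 N, or if a joint passes its speed limit or range.

### The arm

A 6-joint arm with a two-finger parallel gripper is mounted at the origin on the work surface. World frame = base frame: x ahead of the robot, y to its left, z up, the work surface at z = 0. Lengths are in m, angles in rad, forces in N, time in s.
With the tool pointing down it reaches from about 0.4 to 0.925 m from the base axis. Payload 3.4 kg.
Tool frame: the origin (TCP) lies between the finger pads; the fingertips stand 25 mm ahead of it and the grasp point (between the pads) lies 6 mm ahead of it; z points along the fingers, x is the direction in which the jaws open and shut, and the axes are right-handed (so a half turn about z gives the same grasp; the last joint's range is limited). The gripper opens to 85 mm and grips with 20 to 120 N. Pads are 22 mm wide; open, the fingers measure 114 mm over their backs; the gripper's body (76 mm by 85 mm) begins 54 mm behind the grasp point. The pads swing forward as they close: fully open they stand 13 mm farther back than shut.
Start: joints at [1.236, 0.307, 1.506, -0, 1.328, -0.073], TCP at [0.149, 0.555, 0.256] pointing down, gripper open.
Joint ranges: [-3.12, 3.12], [-1.05, 2.28], [0.14, 2.33], [-1.42, 4.57], [0.1, 2.73], [-2.68, 2.68]. Speed limits (rad/s): [2.57, 2.57, 3.14, 3.14, 3.14, 3.14].

### API

Orientations are given as a 3x3 rotation matrix whose columns are the frame's x, y, z axes.
In Python, from bench import ctrl gives the robot as it stands. The module is installed in compiled form; this text tells all that it offers.
- The arm moves only by the tool drive_tool, never from a script. Its argument "series" is a list of rows, each a list of 7 numbers: the opening, from 0 (shut) to 1 (fully open), then the shift along the world's x, y, z in m, then the turn, a rotation vector about the world's x, y, z in rad. In form: [[claw, x, y, z, ax, ay, az], ...]. A call has exactly 5 rows; each row shifts and turns the pose as measured when the row begins; what a row does not reach is not made up. A row lasts 1/8 s, in which the tool goes at most 62.5 mm and 10.7 degrees, less where a joint would pass 70% of its speed; a pose out of reach is approached as far as the arm can. A call is refused whole if a number of a shift passes 0.0625 or a number of a turn 0.188, either way. A call with a gripper value outside its range is refused whole. The fingers move at their own pace and stop on an object; the grip force is fixed at half the most. Time passes only in rows, so rows that do not move let the fingers close, or fill a call up. It gives the time, the measured TCP pose, the force and the opening at its end, in the units of the state.
- ctrl.get_state(): the state, without advancing time (a new reading comes with each control period).
- ctrl.grab_frame(name): name is "side" or "top"; returns a dict with "color" (384x512x3 uint8, red, green, blue), "range_z" (384x512 float32, m along the optical axis (not along the pixel's ray), 0 where there is no reading), "vfov" (degrees; the focal length in pixels is half the picture's height over the tangent of half this angle, whatever the lens; pixels are square), "cx", "cy" (the principal point, pixels), "R" (3x3) and "t" (3): a world point X has camera coordinates R X + t. Camera axes: x right, y down, z forward; pixel columns grow to the right and rows downward; lengths in m; the calibration is good to about 2 mm. A picture is of the moment at which its call begins.
- ctrl.hand_in(): hands the job in, once; it reports no verdict.
The state is a dict: "time": time; "joints": joint angles; "dq": joint speeds; "joint_efforts": joint torques, N m; "eef_pos": TCP position; "tool_rot": TCP orientation; "force": force on the tool from outside, world axes, zero at the start; "ft_torque": the same for the moment, N m; "width": finger opening in m.
Only numpy, scipy, OpenCV 4.12 (cv2) and the standard library are available. Lean on these libraries where they do the work, as an engineer would, in place of code of your own. Each camera call takes 0.05 s, during which the arm holds its last target. There are 200 camera calls.

## Working session

There is one attempt and no reset: what is moved stays moved. The work goes in short steps, Python scripts to look and compute and a tool call to move; the robot and the scene stay as the last step left them, time stands still between calls to the robot, and variables do not carry over. Pictures are saved under pics/ and viewed, about 8 in all and at most 12, crops included, and the job is handed in when it is done.

Besides the shell and the picture viewer there is one more tool, called after ">>>" by a JSON object that holds its "api" and its "payload", one argument or row to a line. drive_tool: Moves the arm, as the interface text tells. Its arguments: {"type":"object","properties":{"series":{"type":"array"}},"required":["series"]}

```bash
mkdir -p pics
cat > h.py <<'E'
import numpy as np, cv2
from bench import ctrl
def grab(name):
    f=ctrl.grab_frame(name); f['f']=f['color'].shape[0]/2/np.tan(np.radians(f['vfov'])/2); return f
def pts(f):
    z=f['range_z']; v,u=np.mgrid[:z.shape[0],:z.shape[1]]
    c=np.stack([(u-f['cx'])/f['f']*z,(v-f['cy'])/f['f']*z,z],-1)
    return (c-f['t'])@f['R']   # R^T(c-t)
def ray(f,u,v,h):
    d=np.array([(u-f['cx'])/f['f'],(v-f['cy'])/f['f'],1])@f['R']; o=-f['R'].T@f['t']
    return o+d*(h-o[2])/d[2]
def proj(f,X):
    c=f['R']@np.asarray(X)+f['t']; return c[:2]/c[2]*f['f']+[f['cx'],f['cy']]
def save(n,im): cv2.imwrite('pics/'+n+'.png',im[...,::-1])
E
python3 - <<'E'
from h import *
s=ctrl.get_state(); print({k:np.round(v,3) for k,v in s.items()})
for n in('top','side'):
    f=grab(n); print(n,f['vfov'],f['cx'],f['cy'],-f['R'].T@f['t'],np.round(f['R'],2).tolist()); save(n,f['color']);
E
```

```text
{'time': np.float64(0.0), 'joints': array([ 1.235,  0.308,  1.508, -0.   ,  1.328, -0.073]), 'dq': array([ 0.001,  0.001,  0.   ,  0.001, -0.   ,  0.001]), 'joint_efforts': array([ 0.0000e+00, -4.5757e+01, -2.5191e+01, -0.0000e+00,  1.4000e-02,
        0.0000e+00]), 'eef_pos': array([0.149, 0.555, 0.255]), 'tool_rot': array([[ 0.259,  0.966, -0.001],
       [ 0.966, -0.259, -0.002],
       [-0.002, -0.   , -1.   ]]), 'force': array([0.149, 0.353, 0.68 ]), 'ft_torque': array([0.014, 0.004, 0.024]), 'width': np.float64(0.085)}
top 56.78984917214996 253.25168167306992 196.33131671389313 [ 0.37938837 -0.04537683  1.27038889] [[0.03, -1.0, -0.01], [-0.99, -0.03, -0.11], [0.11, 0.01, -0.99]]
side 48.657711135560916 256.5073843218274 193.56158842088556 [0.0594657  0.88753801 1.16984752] [[-0.89, -0.46, 0.01], [-0.34, 0.63, -0.7], [0.31, -0.62, -0.72]]
```

View pics/top.png

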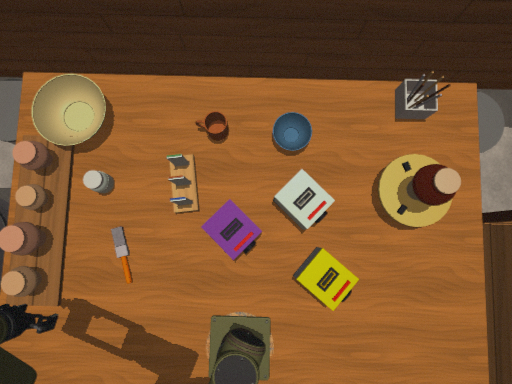

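View pics/side.png

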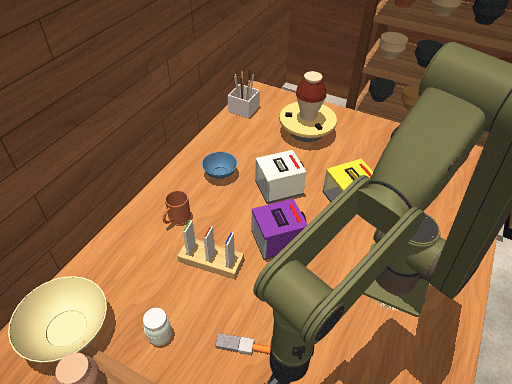

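The top view shows the rack at about (183,183), with one tile end at each of (178,160), (180,183) and (179,200). The white reader is at (304,200), its red bar at (317,211). The purple look-alike is at (232,230) and the yellow one at (327,280). In the side view the tile tops are at (190,225), (210,232) and (230,237), and the white reader is at (281,175). Next is one close crop to check the choice, along with the measurements.

Run:
```python
from h import *
T=grab('top');S=grab('side')
a=cv2.resize(T['color'][145:225,155:215],None,fx=6,fy=6,interpolation=cv2.INTER_NEAREST)[:480]
b=cv2.resize(S['color'][215:285,175:250],None,fx=5,fy=5,interpolation=cv2.INTER_NEAREST)
im=np.zeros((480,740,3),np.uint8); im[:,:360]=a; im[:350,362:362+375]=b
c=cv2.resize(T['color'][165:235,270:340],None,fx=5,fy=5,interpolation=cv2.INTER_NEAREST)
save('crop1',im); save('crop_reader',c)
P=pts(T); 
# rack mask: top height .032
for n,f in(('top',T),('side',S)):
    P=pts(f); z=P[...,2]; u0=(155,145,215,225) if n=='top' else (170,210,260,290)
    hsv=cv2.cvtColor(f['color'],cv2.COLOR_RGB2HSV).astype(int)
    m=np.zeros(z.shape,bool); m[u0[1]:u0[3],u0[0]:u0[2]]=1
    k=m&(z>.025)&(z<.039)
    r=cv2.minAreaRect((P[k][:,:2]*1000).astype(np.float32)); print(n,'rack',r,k.sum())
    k=(m&(z>.06)&(z<.2)).astype(np.uint8)
    c,l,st,ce=cv2.connectedComponentsWithStats(k)
    for i in range(1,c):
        if st[i,4]>5:
            q=P[l==i]; print(' tile',st[i],q.min(0).round(3),q.max(0).round(3), 'top',q[q[:,2]>.14].mean(0).round(3),(q[:,2]>.14).sum())
    m[:]=0
    if n=='top': m[160:240,265:340]=1
    else: m[140:205,245:315]=1
    k=m&(z>.112)&(z<.128); r=cv2.minAreaRect((P[k][:,:2]*1000).astype(np.float32)); print(' roof',r,k.sum(),P[k][:,2].mean())
    red=k&((hsv[...,0]<8)|(hsv[...,0]>172))&(hsv[...,1]>140); print(' red',P[red].mean(0),red.sum())
    bl=k&(hsv[...,2]<80); bl=cv2.connectedComponentsWithStats(bl.astype(np.uint8))
    for i in range(1,bl[0]):
        if bl[2][i,4]>20: q=bl[1]==i; print(' rim',bl[2][i],P[q].mean(0),cv2.minAreaRect((P[q][:,:2]*1000).astype(np.float32)))
```

```text
top rack ((557.9208984375, 213.7770233154297), (200.30076599121094, 86.33965301513672), 8.029966354370117) 953
 tile [167 154  20  10 151] [0.619 0.198 0.061] [0.635 0.246 0.155] top [0.627 0.222 0.149] 59
 tile [168 175  21   9 133] [0.55  0.189 0.06 ] [0.566 0.239 0.154] top [0.557 0.214 0.149] 60
 tile [170 197  21   7 112] [0.48 0.18 0.06] [0.497 0.229 0.155] top [0.488 0.204 0.15 ] 58
 tile [204 214  11  11  66] [0.413 0.088 0.113] [0.446 0.121 0.128] top [nan nan nan] 0
 roof ((505.74578857421875, -201.6612548828125), (149.67877197265625, 131.03237915039062), 46.85093688964844) 1772 0.12028875236352582
 red [ 0.46907921 -0.24113353  0.12087489] 78
 rim [294 187  21  22 101] [ 0.50645521 -0.20064453  0.1210953 ] ((506.31207275390625, -200.56370544433594), (32.23289108276367, 71.3941650390625), 46.38895797729492)
side rack ((598.50341796875, 169.11737060546875), (334.34320068359375, 199.1133575439453), 9.441791534423828) 1096
 tile [170 210  16   5  44] [0.724 0.113 0.06 ] [0.766 0.149 0.078] top [nan nan nan] 0
 tile [252 210   8  29 162] [0.44  0.04  0.061] [0.495 0.102 0.126] top [nan nan nan] 0
 tile [183 220  12  30 237] [0.62  0.198 0.06 ] [0.637 0.254 0.157] top [0.627 0.228 0.149] 66
 tile [204 226  11  31 223] [0.549 0.192 0.06 ] [0.567 0.245 0.155] top [0.558 0.219 0.149] 61
 tile [225 232  10  30 200] [0.48  0.181 0.061] [0.499 0.236 0.155] top [0.489 0.21  0.149] 61
 roof ((467.7005615234375, -147.52980041503906), (166.91339111328125, 281.7693786621094), 37.44993209838867) 1117 0.12075646915807084
 red [ 0.47161661 -0.24034351  0.12185362] 43
 rim [274 158  14  14  57] [ 0.50751432 -0.19951368  0.12179272] ((508.70233154296875, -200.99911499023438), (34.935848236083984, 79.93734741210938), 45.173301696777344)<stdin>:20: RuntimeWarning: Mean of empty slice.
  ret = um.true_divide(
```

View pics/crop1.png

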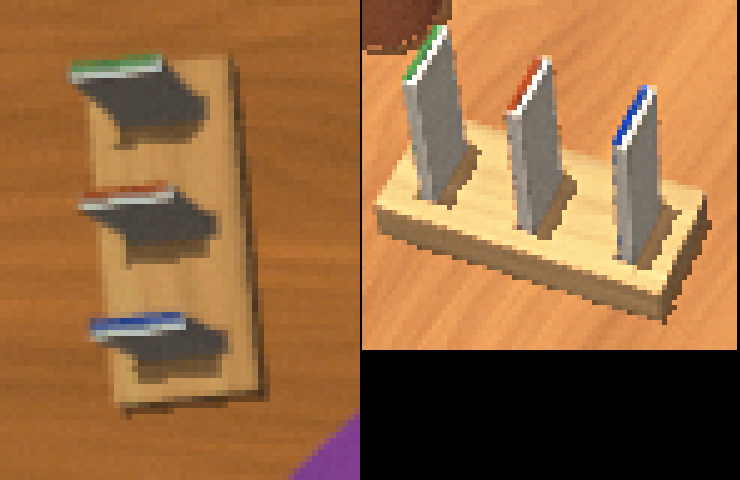

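View pics/crop_reader.png

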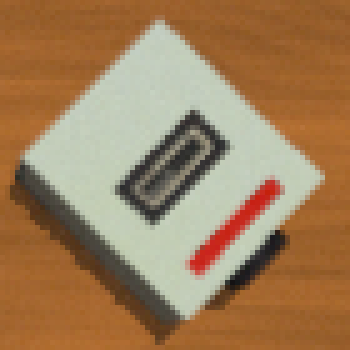

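The blue-topped tile is the one nearest the robot, at the rack's -x end (crop about (137,327) and (633,120)). Its blue half faces the rack's +x, which is world yaw about 8°. Its top is at (0.488, 0.205, 0.150), and the rack measures 200x86 mm, which fits. In the reader crop, the slot at (172,165) and the red bar at (235,228) give reader yaw about 46.9°, with the slot at about (0.506, -0.201, 0.120). So the tile has to turn -141°, and j6 ends at about 111°, within range. Next I move above the tile.

>>> {"api": "drive_tool", "payload": {
  "series": [
    [0.5,0.034,-0.035,0,0,0,-0.117],
    [0.5,0.034,-0.035,0,0,0,-0.117],
    [0.5,0.034,-0.035,0,0,0,-0.117],
    [0.5,0.034,-0.035,0,0,0,-0.117],
    [0.5,0.034,-0.035,0,0,0,-0.117]
  ]
}}

```text
time: 0.82
eef_pos: [0.3205, 0.3776, 0.2546]
tool_rot: [[0.756, 0.654, -0.001], [0.654, -0.756, -0.0], [-0.001, -0.0, -1.0]]
force: [0.5, -0.3, -0.5]
width: 0.0424
```

>>> {"api": "drive_tool", "payload": {
  "series": [
    [0.5,0.034,-0.035,0,0,0,-0.117],
    [0.5,0.034,-0.035,0,0,0,-0.117],
    [0.5,0.034,-0.035,0,0,0,-0.117],
    [0.5,0.034,-0.035,0,0,0,-0.117],
    [0.5,0,0,0,0,0,0]
  ]
}}

```text
time: 1.45
eef_pos: [0.4624, 0.2301, 0.2543]
tool_rot: [[0.975, 0.222, 0.001], [0.222, -0.975, 0.0], [0.001, -0.0, -1.0]]
force: [-0.8, 0.4, -0.1]
width: 0.0426
```

>>> {"api": "drive_tool", "payload": {
  "series": [
    [0.5,0.013,-0.013,0,0,0,-0.042],
    [0.5,0.013,-0.0125,0,0,0,-0.042],
    [0.5,0,0,0,0,0,0],
    [0.5,0,0,-0.025,0,0,0],
    [0.5,0,0,-0.025,0,0,0]
  ]
}}

```text
time: 2.08
eef_pos: [0.4877, 0.2069, 0.2049]
tool_rot: [[0.99, 0.141, 0.002], [0.141, -0.99, 0.004], [0.002, -0.004, -1.0]]
force: [-0.6, 0.1, -0.8]
width: 0.0425
```

Run:
```python
from h import *
s=ctrl.get_state(); print(s['eef_pos'],s['tool_rot'][:,0])
T=grab('top');S=grab('side')
a=cv2.resize(T['color'][110:230,110:250],None,fx=3,fy=3)
b=cv2.resize(S['color'][150:290,160:290],None,fx=3,fy=3)
im=np.zeros((420,815,3),np.uint8); im[:360,:420]=a; im[:,422:812]=b; save('above',im[:,:800])
```

```text
[0.48772992 0.20690553 0.20492753] [0.99005658 0.1406495  0.00238281]
```

View pics/above.png

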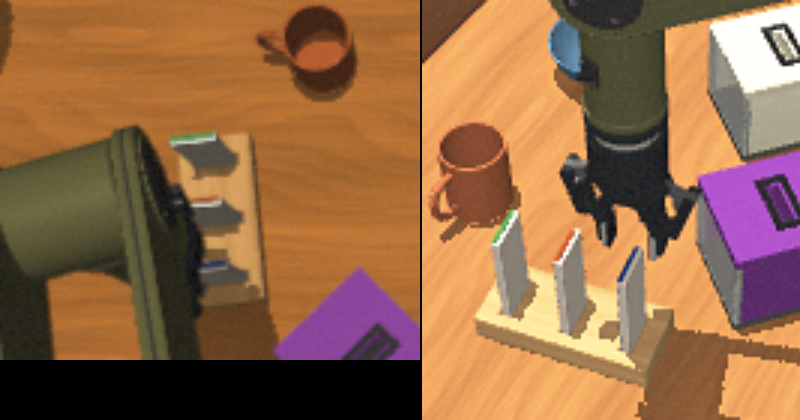

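The fingertips at (605,237) and (655,250) straddle the blue tile's top at (632,262), well clear of the brown tile. I descend and grip.

>>> {"api": "drive_tool", "payload": {
  "series": [
    [0.5,0.001,-0.001,-0.023,0,0,0],
    [0.5,0,0,-0.023,0,0,0],
    [0.5,0,0,-0.023,0,0,0],
    [0.5,0,0,0,0,0,0],
    [0.5,0,0,0,0,0,0]
  ]
}}

```text
time: 2.8
eef_pos: [0.4873, 0.2091, 0.1372]
tool_rot: [[0.989, 0.146, 0.0], [0.146, -0.989, 0.006], [0.001, -0.005, -1.0]]
force: [0.1, 0.1, -0.2]
width: 0.043
```

>>> {"api": "drive_tool", "payload": {
  "series": [
    [0,0,0,0,0,0,0],
    [0,0,0,0,0,0,0],
    [0,0,0,0,0,0,0],
    [0,0,0,0,0,0,0],
    [0,0,0,0,0,0,0]
  ]
}}

```text
time: 3.42
eef_pos: [0.4884, 0.2097, 0.1399]
tool_rot: [[0.989, 0.146, 0.004], [0.146, -0.989, 0.007], [0.005, -0.006, -1.0]]
force: [-0.1, 0.5, -0.9]
width: 0.0096
```

Width is 9.6 mm and the forces are tiny, so the tile is gripped squarely. I lift it.

>>> {"api": "drive_tool", "payload": {
  "series": [
    [0,0,0,0.02,0,0,0],
    [0,0,0,0.03,0,0,0],
    [0,0,0,0.04,0,0,0],
    [0,0,0,0.04,0,0,0],
    [0,0,0,0.04,0,0,0]
  ]
}}

```text
time: 4.05
eef_pos: [0.4846, 0.2081, 0.3094]
tool_rot: [[0.989, 0.146, -0.007], [0.146, -0.989, 0.003], [-0.007, -0.004, -1.0]]
force: [0.3, 0.2, -2.2]
width: 0.0094
```

>>> {"api": "drive_tool", "payload": {
  "series": [
    [0,0,0,0.01,0,0,0],
    [0,0,-0.02,0,0,0,-0.09],
    [0,0,-0.03,0,0,0,-0.15],
    [0,0,-0.03,0,0,0,-0.15],
    [0,0,-0.03,0,0,0,-0.15]
  ]
}}

```text
time: 4.68
eef_pos: [0.4836, 0.0973, 0.3173]
tool_rot: [[0.918, -0.396, -0.006], [-0.396, -0.918, 0.005], [-0.008, -0.003, -1.0]]
force: [0.3, -0.3, -0.4]
width: 0.009
```

>>> {"api": "drive_tool", "payload": {
  "series": [
    [0,0.002,-0.025,0,0,0,-0.15],
    [0,0.002,-0.025,0,0,0,-0.15],
    [0,0.002,-0.025,0,0,0,-0.15],
    [0,0.002,-0.025,0,0,0,-0.15],
    [0,0.002,-0.025,0,0,0,-0.15]
  ]
}}

```text
time: 5.3
eef_pos: [0.4886, -0.0321, 0.3082]
tool_rot: [[0.378, -0.926, -0.015], [-0.926, -0.378, 0.014], [-0.018, 0.009, -1.0]]
force: [-0.0, 0.7, -1.8]
width: 0.0093
```

>>> {"api": "drive_tool", "payload": {
  "series": [
    [0,0.002,-0.025,0,0,0,-0.15],
    [0,0.002,-0.025,0,0,0,-0.15],
    [0,0.002,-0.025,0,0,0,-0.15],
    [0,0.002,-0.025,0,0,0,-0.15],
    [0,0.002,-0.025,0,0,0,-0.15]
  ]
}}

```text
time: 5.92
eef_pos: [0.4941, -0.1601, 0.2988]
tool_rot: [[-0.379, -0.925, -0.015], [-0.925, 0.378, 0.03], [-0.022, 0.025, -0.999]]
force: [-0.1, -0.9, -2.3]
width: 0.0094
```

Run:
```python
from h import *
s=ctrl.get_state(); print(s['eef_pos'],np.degrees(np.arctan2(*s['tool_rot'][1::-1,0])),s['joints'],s['width'],s['force'])
```

```text
[ 0.49407741 -0.16014236  0.29878442] -112.26289182381282 [-0.40924642  0.20946698  1.53559139  0.02186209  1.42196509  1.54631767] 0.009371800606615304 [-0.0541406  -0.94903836 -2.29736856]
```

>>> {"api": "drive_tool", "payload": {
  "series": [
    [0,0.004,-0.014,0,-0.015,-0.007,-0.13],
    [0,0.004,-0.014,0,-0.015,-0.008,-0.13],
    [0,0.004,-0.013,0,0,0,-0.105],
    [0,0,0,0,0,0,0],
    [0,0,0,0,0,0,0]
  ]
}}

```text
time: 6.55
eef_pos: [0.5021, -0.2026, 0.2898]
tool_rot: [[-0.694, -0.72, -0.009], [-0.72, 0.694, 0.008], [0.001, 0.011, -1.0]]
force: [-0.2, -0.3, -1.5]
width: 0.0091
```

```bash
cat >> h.py <<'E'
def st():
    s=ctrl.get_state(); R=s['tool_rot']; z=R[:,2]
    print('t',round(float(s['time']),2),'tcp',s['eef_pos'].round(4),'yaw',np.degrees(np.arctan2(R[1,0],R[0,0])).round(2),'tiltfix',np.cross(z,[0,0,-1]).round(4),'w',round(float(s['width']),4),'F',s['force'].round(2)); return s
E
python3 - <<'E'
from h import *
st()
T=grab('top');S=grab('side')
a=cv2.resize(T['color'][140:260,240:360],None,fx=3,fy=3)
b=cv2.resize(S['color'][80:215,230:360],None,fx=3.3,fy=3.3)
im=np.zeros((450,800,3),np.uint8); im[:360,:360]=a; im[:b.shape[0],365:365+b.shape[1]]=b[:, :435]; save('aboveslot',im)
E
```

```text
t 6.55 tcp [ 0.5021 -0.2026  0.2898] yaw -133.95 tiltfix [-0.0075 -0.0086 -0.    ] w 0.0091 F [-0.17 -0.3  -1.52]
```

View pics/aboveslot.png

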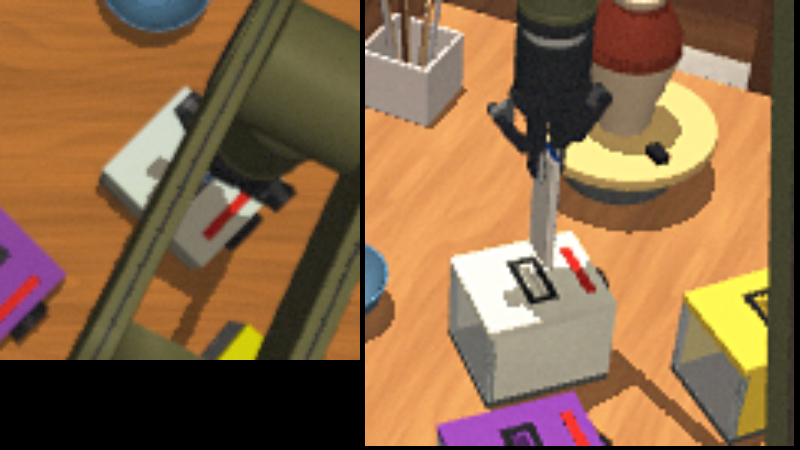

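The tile hangs below the jaws with its bare side towards the side camera, so the glaze faces the red bar. Its lower end, at crop (545,265), is close to the slot at (533,278). The top view is blocked by the arm, so I measure tile against slot in the side view only.

```bash
cat >> h.py <<'E'
SL=np.array([.5065,-.2005]); YAW=np.radians(-133.15)
def tile():
    """hanging tile seen by side camera: in tile axes relative to slot centre, and slot rim from the same frame"""
    f=grab('side'); P=pts(f); s=ctrl.get_state(); c=s['eef_pos']
    yaw=np.arctan2(s['tool_rot'][1,0],s['tool_rot'][0,0]); ex=np.array([np.cos(yaw),np.sin(yaw)]); ey=np.array([-ex[1],ex[0]])
    D=P[...,:2]-c[:2]; X=D@ex*1000; Y=D@ey*1000; Z=P[...,2]*1000
    m=(abs(X)<15)&(abs(Y)<40)&(Z>128)&(Z<c[2]*1000-30)&(f['range_z']>0)
    hi=cv2.cvtColor(f['color'],cv2.COLOR_RGB2HSV); print('n',m.sum(),'zmin',Z[m].min().round(1))
    for z0 in range(120,int(c[2]*1000-30),10):
        k=m&(Z>=z0)&(Z<z0+10)
        if k.sum()>4: print(z0,k.sum(),'X',np.percentile(X[k],[0,10,50,100]).round(1),'Y',np.percentile(Y[k],[0,10,50,90,100]).round(1))
    w=m&(X<-2)&(Y>-20)&(Y<20); 
    if w.sum()>10: A=np.c_[np.ones(w.sum()),Y[w],Z[w]-150]; print('face fit x=a+bY+cZ',np.linalg.lstsq(A,X[w],rcond=None)[0].round(3))
    return f,P,X,Y,Z,m
E
python3 - <<'E'
from h import *
f,P,X,Y,Z,m=tile()
v,u=np.nonzero(m); print(u.min(),u.max(),v.min(),v.max())
for r in range(v.min(),v.max()+1,4): print(r,[(c,*np.round([X[r,c],Y[r,c],Z[r,c]],0).astype(int),int(f['color'][r,c].mean())) for c in u[v==r]])
E
```

```text
n 168 zmin 162.2
160 9 X [-6.8 -6.1 -4.5  2.4] Y [-27.2 -27.1 -20.8   3.8  11.3]
170 17 X [-7.8 -7.3 -6.3  2.5] Y [-30.3 -28.7 -13.    9.3  14.6]
180 18 X [-8.2 -7.1 -6.2  0.6] Y [-31.  -28.3 -15.1  10.2  18.4]
190 17 X [-7.4 -6.9 -5.3  1.8] Y [-32.2 -27.9 -15.4  10.5  18.1]
200 14 X [-8.2 -7.4 -5.8  3.8] Y [-30.2 -28.  -12.1  11.4  14.7]
210 22 X [-7.3 -6.9 -5.8  2.2] Y [-30.5 -29.5 -14.4  16.9  21.7]
220 18 X [-8.9 -7.5 -5.6  1.7] Y [-29.4 -28.2  -9.2  16.9  21.5]
230 20 X [-6.9 -6.6 -5.3  3.3] Y [-27.9 -27.4 -12.3  12.3  21.3]
240 16 X [-7.4 -6.8 -5.5  3.2] Y [-29.2 -27.7 -17.1  10.2  16.6]
250 17 X [-8.1 -7.9 -5.7  4.1] Y [-27.6 -26.4 -21.    1.1  10.6]
face fit x=a+bY+cZ [-6.021e+00  1.300e-02 -3.000e-03]
280 288 134 160
134 [(np.int64(281), np.int64(-8), np.int64(11), np.int64(256), 108)]
138 [(np.int64(280), np.int64(-6), np.int64(21), np.int64(230), 141), (np.int64(281), np.int64(-6), np.int64(12), np.int64(237), 120), (np.int64(282), np.int64(-7), np.int64(2), np.int64(245), 119), (np.int64(283), np.int64(-6), np.int64(-5), np.int64(250), 121), (np.int64(284), np.int64(-6), 
[... 1651 characters left out ...]
6), np.int64(11), np.int64(164), 223), (np.int64(281), np.int64(-7), np.int64(-1), np.int64(174), 115), (np.int64(282), np.int64(-5), np.int64(-4), np.int64(176), 119), (np.int64(283), np.int64(-7), np.int64(-17), np.int64(188), 120), (np.int64(284), np.int64(-6), np.int64(-25), np.int64(194), 109), (np.int64(285), np.int64(-3), np.int64(-26), np.int64(194), 155), (np.int64(286), np.int64(-2), np.int64(-32), np.int64(198), 144)]
158 [(np.int64(283), np.int64(-6), np.int64(-19), np.int64(170), 115), (np.int64(284), np.int64(-6), np.int64(-28), np.int64(177), 130), (np.int64(285), np.int64(-1), np.int64(-24), np.int64(173), 152), (np.int64(286), np.int64(2), np.int64(-26), np.int64(173), 150)]
```

>>> {"api": "drive_tool", "payload": {
  "series": [
    [0,0.003,0.0,-0.007,-0.004,-0.004,0.007],
    [0,0.003,0.0,-0.007,-0.004,-0.004,0.007],
    [0,0,0,-0.005,0,0,0],
    [0,0,0,0,0,0,0],
    [0,0,0,0,0,0,0]
  ]
}}

```text
time: 7.32
eef_pos: [0.5088, -0.2015, 0.2701]
tool_rot: [[-0.682, -0.732, 0.001], [-0.732, 0.682, -0.002], [0.0, -0.002, -1.0]]
force: [-1.0, -0.6, -1.8]
width: 0.0092
```

Run:
```python
from h import *
st()
f,P,X,Y,Z,m=tile()
k=m&(abs(X)<2.5); print('-y edge',np.median(Y[k]),Y[k].mean(),k.sum())
ex=np.array([np.cos(YAW),np.sin(YAW)]);ey=np.array([-ex[1],ex[0]])
for n,b in(('top',(280,175,330,220)),('side',(262,150,300,180))):
    g=grab(n); im=cv2.imread(f'pics/{n}.png',0)[b[1]:b[3],b[0]:b[2]]
    im=cv2.resize(im,None,fx=8,fy=8,interpolation=cv2.INTER_CUBIC)
    cs,_=cv2.findContours((im<100).astype(np.uint8),cv2.RETR_EXTERNAL,cv2.CHAIN_APPROX_NONE)
    for c in cs:
        if cv2.contourArea(c)<3000: continue
        q=np.array([ray(g,(x+.5)/8-.5+b[0],(y+.5)/8-.5+b[1],.12)[:2] for x,y in c[:,0]],np.float32)*1000
        r=cv2.minAreaRect(q); print(n,r,'rel slot x,y', (np.array(r[0])-SL*1000)@ex,(np.array(r[0])-SL*1000)@ey)
save('near',cv2.resize(f['color'][110:200,250:330],None,fx=6,fy=6,interpolation=cv2.INTER_CUBIC))
```

```text
t 7.33 tcp [ 0.5088 -0.2015  0.2701] yaw -132.98 tiltfix [0.0017 0.0012 0.    ] w 0.0092 F [-1.05 -0.63 -1.81]
n 168 zmin 140.7
140 12 X [-7.9 -6.4 -4.9  1.7] Y [-30.3 -27.3 -14.7  19.4  26. ]
150 18 X [-8.2 -7.6 -5.2  3.4] Y [-31.4 -27.4 -12.2  13.7  26.2]
160 18 X [-8.6 -7.5 -5.7  2.1] Y [-31.8 -27.6 -10.6   9.3  15.5]
170 16 X [-7.5 -6.8 -5.6 -1. ] Y [-29.3 -27.1 -13.1  11.5  19.2]
180 14 X [-7.9 -6.1 -5.2  0.2] Y [-28.6 -27.2 -12.2  11.2  18.3]
190 19 X [-8.6 -7.3 -5.4  4.7] Y [-27.7 -27.  -11.9  11.7  19.4]
200 20 X [-8.3 -7.5 -5.8  1.8] Y [-31.2 -29.1 -13.2  14.5  18.5]
210 17 X [-8.  -6.8 -5.5  2.8] Y [-26.  -25.   -6.8  21.6  27.4]
220 18 X [-7.4 -6.8 -5.5  1.7] Y [-27.5 -26.9 -18.3  13.7  22.8]
230 16 X [-8.  -7.8 -6.   0.6] Y [-29.4 -26.5 -13.2   5.8  11.1]
face fit x=a+bY+cZ [-5.877e+00 -3.000e-03 -5.000e-03]
-y edge -26.148334396429917 -26.234292397783822 21
top ((453.8567810058594, -141.81350708007812), (77.01348876953125, 24.366064071655273), 46.753726959228516) rel slot x,y -6.812393273601608 -78.54300895172574
top ((469.58074951171875, -241.32119750976562), (9.358659744262695, 76.72322082519531), 46.18533706665039) rel slot x,y 55.03121720628883 0.9830338458092311
top ((506.1103820800781, -200.70774841308594), (33.778934478759766, 73.62017822265625), 46.4296989440918) rel slot x,y 0.41802998704325456 -0.14217051943545134
side ((508.5991516113281, -201.21417236328125), (35.50373458862305, 74.73492431640625), 47.3563232421875) rel slot x,y -0.9145965669345802 2.019899198368054
```

View pics/near.png

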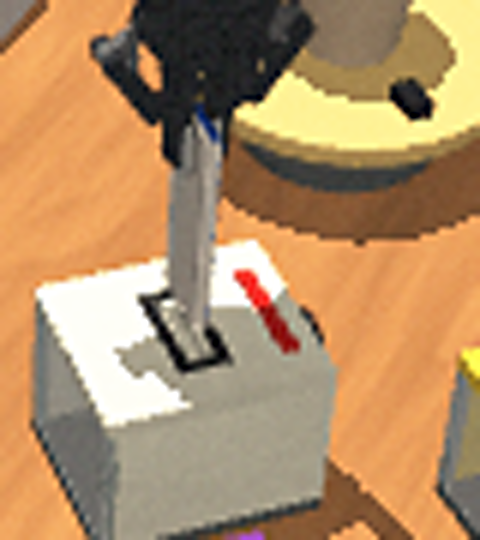

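The crop shows the lower end over the rim at about (200,325), with the blue top edge on the red-bar side. The side-only measurement asks for about +0.9 mm in x and +1.4 mm in y (tile axes). Kinematics and the top view agree to within about 1 mm. I correct that and descend slowly.

>>> {"api": "drive_tool", "payload": {
  "series": [
    [0,0.0003,-0.0017,0,0,0,0],
    [0,0,0,-0.004,0,0,0],
    [0,0,0,-0.004,0,0,0],
    [0,0,0,-0.004,0,0,0],
    [0,0,0,0,0,0,0]
  ]
}}

```text
time: 8.1
eef_pos: [0.5091, -0.2036, 0.2576]
tool_rot: [[-0.682, -0.731, 0.002], [-0.731, 0.682, -0.002], [0.0, -0.003, -1.0]]
force: [0.6, 0.6, -2.0]
width: 0.0096
```

```bash
cat >> h.py <<'E'
def rel():
    s=st(); ex=np.array([np.cos(YAW),np.sin(YAW)]);ey=np.array([-ex[1],ex[0]]); d=(s['eef_pos'][:2]-SL)*1000; print('TCP rel slot x,y',d@ex,d@ey,'target ~(.2,3.7)')
E
python3 -c "
from h import *
rel()"
```

```text
t 8.1 tcp [ 0.5091 -0.2036  0.2576] yaw -133.01 tiltfix [0.002  0.0018 0.    ] w 0.0096 F [ 0.59  0.57 -1.99]
TCP rel slot x,y 0.4662554859228481 4.035990679297881 target ~(.2,3.7)
```

>>> {"api": "drive_tool", "payload": {
  "series": [
    [0,0,0,-0.003,0,0,0],
    [0,0,0,-0.003,0,0,0],
    [0,0,0,-0.003,0,0,0],
    [0,0,0,-0.003,0,0,0],
    [0,0,0,0,0,0,0]
  ]
}}

```text
time: 8.72
eef_pos: [0.5103, -0.204, 0.2495]
tool_rot: [[-0.682, -0.731, 0.007], [-0.731, 0.682, -0.004], [-0.001, -0.008, -1.0]]
force: [0.6, -0.4, -1.5]
width: 0.0094
```

```bash
python3 -c "
from h import *
rel()"
```

```text
t 8.72 tcp [ 0.5103 -0.204   0.2495] yaw -133.0 tiltfix [0.0044 0.0066 0.    ] w 0.0094 F [ 0.56 -0.42 -1.54]
TCP rel slot x,y -0.00801096721870174 5.171136206737452 target ~(.2,3.7)
```

>>> {"api": "drive_tool", "payload": {
  "series": [
    [0,-0.001,0.0007,0,0.004,0.006,0],
    [0,0,0,-0.003,0,0,0],
    [0,-0.0003,0,-0.003,0,0.001,0],
    [0,0,0,-0.003,0,0,0],
    [0,0,0,0,0,0,0]
  ]
}}

```text
time: 9.35
eef_pos: [0.5082, -0.2029, 0.2381]
tool_rot: [[-0.682, -0.731, -0.003], [-0.731, 0.682, 0.001], [0.001, 0.003, -1.0]]
force: [0.1, 0.2, -1.4]
width: 0.0089
```

```bash
python3 -c "
from h import *
rel()"
```

```text
t 9.35 tcp [ 0.5082 -0.2029  0.2381] yaw -133.0 tiltfix [-0.0013 -0.0034 -0.    ] w 0.0089 F [ 0.13  0.17 -1.4 ]
TCP rel slot x,y 0.5801481830063493 2.8742636188533854 target ~(.2,3.7)
```

The lower end is about 12 mm into the slot and only the tile's weight is felt. I carry on.

>>> {"api": "drive_tool", "payload": {
  "series": [
    [0,0.0005,-0.0004,-0.003,-0.001,-0.003,0],
    [0,0,0,-0.004,0,0,0],
    [0,0,0,-0.004,0,0,0],
    [0,0,0,-0.004,0,0,0],
    [0,0,0,0,0,0,0]
  ]
}}

```text
time: 9.98
eef_pos: [0.5085, -0.2032, 0.2218]
tool_rot: [[-0.682, -0.731, -0.001], [-0.731, 0.682, 0.001], [0.0, 0.001, -1.0]]
force: [-0.1, -0.6, -1.4]
width: 0.0095
```

```bash
python3 -c "
from h import *
rel()"
```

```text
t 9.97 tcp [ 0.5085 -0.2032  0.2218] yaw -133.0 tiltfix [-0.0005 -0.0009 -0.    ] w 0.0095 F [-0.14 -0.55 -1.4 ]
TCP rel slot x,y 0.6206131262226742 3.340455681565659 target ~(.2,3.7)
```

>>> {"api": "drive_tool", "payload": {
  "series": [
    [0,0.0003,0,-0.004,0,0,0],
    [0,0,0,-0.004,0,0,0],
    [0,0,0,-0.004,0,0,0],
    [0,0,0,-0.004,0,0,0],
    [0,0,0,-0.002,0,0,0]
  ]
}}

```text
time: 10.6
eef_pos: [0.5089, -0.2032, 0.2027]
tool_rot: [[-0.682, -0.731, -0.001], [-0.731, 0.682, 0.001], [0.0, 0.001, -1.0]]
force: [0.5, 0.2, -1.3]
width: 0.009
```

```bash
python3 -c "
from h import *
rel()"
```

```text
t 10.6 tcp [ 0.5089 -0.2032  0.2027] yaw -133.0 tiltfix [-0.0006 -0.0008 -0.    ] w 0.009 F [ 0.54  0.16 -1.26]
TCP rel slot x,y 0.33517600459675584 3.5470880860258394 target ~(.2,3.7)
```

>>> {"api": "drive_tool", "payload": {
  "series": [
    [0,0,0,-0.005,0,0,0],
    [0,0,0,-0.005,0,0,0],
    [0,0,0,-0.005,0,0,0],
    [0,0,0,-0.005,0,0,0],
    [0,0,0,-0.003,0,0,0]
  ]
}}

```text
time: 11.22
eef_pos: [0.5087, -0.2031, 0.178]
tool_rot: [[-0.682, -0.731, -0.001], [-0.731, 0.682, 0.001], [0.0, 0.001, -1.0]]
force: [0.0, 0.4, -0.5]
width: 0.0089
```

Run:
```python
from h import *
rel()
f=grab('side'); im=f['color'][120:190,250:330]
P=pts(f); hsv=cv2.cvtColor(f['color'],cv2.COLOR_RGB2HSV).astype(int)
b=(hsv[...,0]>105)&(hsv[...,0]<130)&(hsv[...,1]>120); b[:120]=0;b[190:]=0;b[:,:260]=0;b[:,310:]=0
v,u=np.nonzero(b); print([(a,c,*P[c,a].round(3)) for a,c in zip(u,v)])
c=ctrl.get_state()['eef_pos']
for h in(.175,.18,.185,.19): print(h,proj(f,[SL[0]-.0250*.7295,SL[1]+.025*.684,h]).round(1),proj(f,[SL[0],SL[1],h]).round(1))
save('final',cv2.resize(im,None,fx=7,fy=7,interpolation=cv2.INTER_CUBIC))
```

```text
t 11.22 tcp [ 0.5087 -0.2031  0.178 ] yaw -132.99 tiltfix [-0.0008 -0.001  -0.    ] w 0.0089 F [ 0.01  0.36 -0.55]
TCP rel slot x,y 0.3436729361160899 3.383208991866565 target ~(.2,3.7)
[(np.int64(293), np.int64(126), np.float64(0.474), np.float64(-0.205), np.float64(0.305)), (np.int64(293), np.int64(127), np.float64(0.473), np.float64(-0.204), np.float64(0.302)), (np.int64(293), np.int64(128), np.float64(0.474), np.float64(-0.206), np.float64(0.296)), (np.int64(293), np.int64(129), np.float64(0.473), np.float64(-0.204), np.float64(0.294)), (np.int64(281), np.int64(148), np.float64(0.512), np.float64(-0.205), np.float64(0.194)), (np.int64(282), np.int64(148), np.float64(0.51), np.float64(-0.209), np.float64(0.192)), (np.int64(282), np.int64(149), np.float64(0.507), np.float64(-0.203), np.float64(0.193)), (np.int64(282), np.int64(150), np.float64(0.506), np.float64(-0.2), np.float64(0.191)), (np.int64(283), np.int64(150), np.float64(0.504), np.float64(-0.205), np.float64(0.188)), (np.int64(286), np.int64(150), np.float64(0.495), np.float64(-0.212), np.float64(0.186)), (np.int64(283), np.int64(151), np.float64(0.5), np.float64(-0.197), np.float64(0.191)), (np.int64(283), np.int64(152), np.float64(0.5), np.float64(-0.197), np.float64(0.186)), (np.int64(284), np.int64(153), np.float64(0.493), np.float64(-0.191), np.float64(0.189)), (np.int64(285), np.int64(153), np.float64(0.496), np.float64(-0.207), np.float64(0.176)), (np.int64(280), np.int64(171), np.float64(0.494), np.float64(-0.167), np.float64(0.121))]
0.175 [284.2 157.6] [281.6 153.3]
0.18 [284.3 156.6] [281.6 152.2]
0.185 [284.3 155.5] [281.7 151.2]
0.19 [284.4 154.4] [281.8 150.1]
```

View pics/final.png

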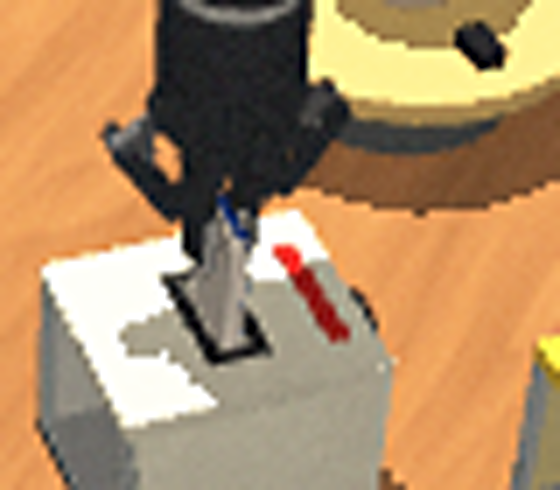

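The tile stands in the slot (crop about (228,270)) with its blue edge towards the red bar. The tile top reads about 0.189, against 0.188 expected and 0.185 wanted. I go down 3.5 mm and settle.

>>> {"api": "drive_tool", "payload": {
  "series": [
    [0,0,0,-0.003,0,0,0],
    [0,0,0,0,0,0,0],
    [0,0,0,0,0,0,0],
    [0,0,0,0,0,0,0],
    [0,0,0,0,0,0,0]
  ]
}}

```text
time: 11.9
eef_pos: [0.5087, -0.2031, 0.1747]
tool_rot: [[-0.682, -0.731, -0.001], [-0.731, 0.682, 0.001], [0.0, 0.002, -1.0]]
force: [-0.3, 0.3, -2.2]
width: 0.0094
```

Run:
```python
from h import *
rel()
f=grab('side');P=pts(f);z=P[...,2]
m=np.zeros(z.shape,bool);m[210:290,170:260]=1
k=(m&(z>.06)&(z<.2)).astype(np.uint8);c,l,s_,ce=cv2.connectedComponentsWithStats(k)
for i in range(1,c):
    q=P[l==i]; q=q[q[:,2]>.14]
    if len(q)>20: print('tile top',q.mean(0).round(3))
```

```text
t 11.9 tcp [ 0.5087 -0.2031  0.1747] yaw -133.0 tiltfix [-0.0008 -0.0013 -0.    ] w 0.0094 F [-0.31  0.26 -2.16]
TCP rel slot x,y 0.39347920304837203 3.326088387039647 target ~(.2,3.7)
tile top [0.627 0.229 0.149]
tile top [0.558 0.218 0.149]
```

The green and brown tiles are where they were, the wrist force is about the tile's weight, and the pose is on target. I hand in.

```bash
python3 -c "
from h import *
print(ctrl.hand_in()); st()"
```

```text
the job is handed in; nothing more can be done
None
the job is handed in; nothing more can be done
```

I took the blue tile out of the rack's -x end socket, turned it about -141° in yaw and lowered it through the white reader's slot. I handed in while still holding it, at about 12 s of the 51 s allowed. The hand-in gave no verdict.

**Last checks before hand-in:**
- **Height:** the TCP was at z 0.1747, which puts the tile's lower end at about 45 mm and the spot at about 80 mm. The side camera had read the tile top about 1 mm higher than that, well inside the 8 mm allowed.
- **Pose:** yaw was -133.0° against -133.15° wanted, and the tool's tilt was about 0.002 rad.
- **Position:** the TCP was within about 0.4 mm of its target over the slot.
- **Force:** the wrist read about 2 N, close to the tile's own weight, and showed no jamming on the way down.
- **Facing:** the tile's blue edge pointed to the red bar and camera head.
- **Other tiles:** the green and brown tiles had not moved, within about 1 mm.

**Disagreements and gaps:**
- **Tile offset:** estimates of how far off centre the tile sat along its width in the jaws ranged from 1.2 to 5 mm. I worked to about 3.7 mm, and the tile went in freely.
- **Not measured:** I did not check the mug, bowl, jar, brush and vase at the end; no move passed near them.

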